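Find the breaker that still snaps in and switch on its circuit

ROBOT

A 7-joint arm with a two-finger parallel gripper is mounted at the origin on the work surface. World frame = base frame: x ahead of the robot, y to its left, z up, the work surface at z = 0. Lengths are in m, angles in rad, forces in N, time in s.
With the tool pointing down it reaches from about 0.4 to 0.85 m from the base axis. Payload 10.4 kg.
Tool frame: the origin (TCP) lies at the very end of the fingers, on their centre line; the grasp point (between the pads) lies 19 mm behind it; z points along the fingers, x is the direction in which the jaws open and shut, and the axes are right-handed (so a half turn about z gives the same grasp; the last joint's range is limited). The gripper opens to 87 mm and grips with 3 to 60 N. Pads are 19 mm wide; open, the fingers measure 117 mm over their backs; the gripper's body (75 mm by 190 mm) begins 51 mm behind the grasp point.
Start: joints at [1.215, 0.332, -0.065, 1.46, 0.022, 1.35, -0.088], TCP at [0.204, -0.591, 0.223] pointing down, gripper open.
Joint ranges: [-2.6, 2.6], [-0.5, 2.12], [-1.47, 1.34], [0.16, 2.42], [-1.27, 4.41], [0.06, 2.06], [-2.6, 2.6]. Speed limits (rad/s): [2.22, 2.22, 2.79, 2.79, 3.14, 3.14, 3.14].

INTERFACE

Orientations are given as a unit quaternion [x, y, z, w].
In Python, from bench import r gives the robot as it stands. The module is installed in compiled form; this text tells all that it offers.
- The arm moves only by the tool carry_out, never from a script. Its argument "commands" is a list that holds one entry, the list of rows, each a list of 7 numbers: the closure in counts, from 0 (fully open) to 255 (shut), then the shift along the tool's x, y, z in units of 25 mm (1.0 is 25 mm), then the turn, a rotation vector about the tool's x, y, z in units of 5 degrees (1.0 is 5 degrees). A call has 1 to 12 rows; each row is the pose to reach, as a shift and turn from the pose measured when the call began, along the tool's axes at that moment; what a row does not reach only later rows make up. A row lasts 1/8 s, in which the tool goes at most 62.5 mm and 10.7 degrees, less where a joint would pass 70% of its speed; a pose out of reach is approached as far as the arm can. A call with a gripper value outside its range is refused whole. The fingers move at their own pace and stop on an object; "grip_force" is the grip in N (left out, the last holds). Time passes only in rows, so rows that repeat a pose let the fingers close. It gives the time, the measured TCP pose, the force and the opening at its end, in the units of the state.
- r.read_state(): the state, without advancing time (a new reading comes with each control period).
- r.camera(name): name is "scene" or "side" or "wrist"; returns the picture (384x512x3 uint8, blue, green, red); there is no depth.
- r.camera_info(name): a dict with "fx", "fy", "cx", "cy" (pixels), "origin" and "rotation" of the camera in the world. Camera axes: x right, y down, z forward; pixel columns grow to the right and rows downward; lengths in m; the calibration is good to about 2 mm. A picture is of the moment at which its call begins: read the wrist's pose just before it. camera_info takes no time and is no camera call; for the wrist camera it gives the pose at the moment of the call.
- r.close_job(): hands the job in, once; it reports no verdict.
The state is a dict: "time": time; "joint_positions": joint angles; "joint_vel": joint speeds; "joint_torque": joint torques, N m; "ee_pos": TCP position; "eef_rot": TCP orientation; "ft_force": force on the tool from outside, world axes, zero at the start; "torque": the same for the moment, N m; "width": finger opening in m.
Only numpy, scipy, OpenCV 4.12 (cv2) and the standard library are available. Lean on these libraries where they do the work, as an engineer would, in place of code of your own. Each camera call takes 0.05 s, during which the arm holds its last target.

TASK

All three breakers of the power box on the bench have tripped and only one of them still works: press the three identical reset buttons gently and slowly, one at a time, until you feel one give way, snap down and stay in; any button that stays soft without snapping and springs back is worn out, so leave it. Then flip the toggle switch behind the button that snapped fully to on, keep the other two switches off, and do not disturb the things lying on the box and close around it.

Things in the scene. Friction and masses are not known exactly. Their poses are not given: they have to be found in the camera images.
- power_box: grey steel power box, 210 (its x) by 280 (its y) by 60 high, fixed to the bench; origin under its centre at bench level, x pointing away from the robot side (buttons on the near half, toggle switches on the far half), z up. Top face 60 above the origin. Three columns at y = +85 (1), 0 (2), -85 (3): in each, a reset button at x = -55 and the toggle switch of the same circuit behind it, pivot at x = +48.
- button_1: reset button of column 1: upright black round cap, 21 across, in a bezel 36 across and 4 high; origin at the centre of the cap's top face, z up. Pressed straight down; at rest its top is 14 to 16 above the box's top face (each differs). All three look alike; which one is good changes every time. Over 18 N breaks any button: creep at a few mm/s, a quick press overshoots.
- switch_1 (a joint): toggle switch of column 1, rad: 0 = off, leaning towards the buttons (box -x); 1.0 = on, leaning away (box +x). It swings about the box's y axis, stays where it is left, and needs about 2 N at the tip; on means past 0.8.
- switch_1_tip (a point): centre of the 14 mm ball at the end of the steel lever of switch 1 (lever 9 thick, 52 from the pivot, which is 66 above the bench; when off, the ball is 112 above the bench at box x = +23, when on at box x = +73)
- button_2: reset button of column 2: upright black round cap, 21 across, in a bezel 36 across and 4 high; origin at the centre of the cap's top face, z up. Of the three, the good one (any): resistance climbs from 2 N to a peak of about 8 N some 3 into the stroke, then falls away, and it snaps down by itself to 5 below its rest and stays there when released.
- switch_2 (a joint): toggle switch of column 2, rad: 0 = off, leaning towards the buttons (box -x); 1.0 = on, leaning away (box +x). It swings about the box's y axis, stays where it is left, and needs about 2 N at the tip; on means past 0.8.
- switch_2_tip (a point): centre of the 14 mm ball at the end of the steel lever of switch 2 (lever 9 thick, 52 from the pivot, which is 66 above the bench; when off, the ball is 112 above the bench at box x = +23, when on at box x = +73)
- button_3: reset button of column 3: upright black round cap, 21 across, in a bezel 36 across and 4 high; origin at the centre of the cap's top face, z up. Of the three, the worn ones (any): resistance only grows (one to 6 N over 6 of travel, one to 5 N over only 1.5), then comes a dead stop; they spring back up when released. Over 18 N breaks any button.
- switch_3 (a joint): toggle switch of column 3, rad: 0 = off, leaning towards the buttons (box -x); 1.0 = on, leaning away (box +x). It swings about the box's y axis, stays where it is left, and needs about 2 N at the tip; on means past 0.8.
- switch_3_tip (a point): centre of the 14 mm ball at the end of the steel lever of switch 3 (lever 9 thick, 52 from the pivot, which is 66 above the bench; when off, the ball is 112 above the bench at box x = +23, when on at box x = +73)
- bit_case: small flat case, 50 x 22 x 10, lying on the power box's top between the columns; bystander, leave it where it is (sizes in mm, origin under its centre)
- washer: steel ring, 24 across, 5 high, lying on the power box's top between the columns; bystander, leave it where it is (sizes in mm, origin under its centre)
- screwdriver: screwdriver lying on the bench; bystander, leave it where it is (sizes in mm, origin under its centre)
- tape_roll: roll of tape lying flat, 90 across, 25 high; bystander, leave it where it is (sizes in mm, origin under its centre)
- screw_tin: open tin, 70 across, 45 high; bystander, leave it where it is (sizes in mm, origin under its centre)

How it is judged:
On the way:
1. the working reset button has snapped in and stays in with no finger on it (((z of button_1 in the frame of power_box below 0.0722 m and not (contact force between button_1 and the fingers above 0.3 N)) or (z of button_2 in the frame of power_box below 0.0722 m and not (contact force between button_2 and the fingers above 0.3 N)) or (z of button_3 in the frame of power_box below 0.0722 m and not (contact force between button_3 and the fingers above 0.3 N)))), for 0.3 s.
At the end, for the whole second after the job is handed in: The one button that snapped stays in (its top less than 12.2 mm above the box's top face), the toggle switch behind it is on (past 0.8 rad), the other two switches are off (below 0.25 rad), and the robot has let go (((z of button_1 in the frame of power_box below 0.0722 m and value of joint switch_1 above 0.8 rad and value of joint each of switch_2, switch_3 below 0.25 rad) or (z of button_2 in the frame of power_box below 0.0722 m and value of joint switch_2 above 0.8 rad and value of joint each of switch_1, switch_3 below 0.25 rad) or (z of button_3 in the frame of power_box below 0.0722 m and value of joint switch_3 above 0.8 rad and value of joint each of switch_1, switch_2 below 0.25 rad))); the robot touches nothing.
It fails at once if a button is pushed with more than 18 N (contact force between any of button_1, button_2, button_3 and the fingers above 18 N or contact force between any of button_1, button_2, button_3 and the arm above 18 N).
It fails at once if a switch is turned on (past 0.5 rad) while the button before it is not in ((value of joint switch_1 above 0.5 rad and not (z of button_1 in the frame of power_box below 0.0722 m)) or (value of joint switch_2 above 0.5 rad and not (z of button_2 in the frame of power_box below 0.0722 m)) or (value of joint switch_3 above 0.5 rad and not (z of button_3 in the frame of power_box below 0.0722 m))).
It fails at once if one of the things lying on the box or close around it is pushed away by more than 40 mm (distance of any of bit_case, washer, screwdriver, tape_roll, screw_tin from where it was at the start of the episode above 0.04 m).
It also fails if it takes over 72 s, if anything falls off the work surface, if the arm or the gripper's body presses on something with over 40 N, if the wrist force passes 120 N, or if a joint passes its speed limit or range.

## Working session

There is one attempt and no reset: what is moved stays moved. The work goes in short steps, Python scripts to look and compute and a tool call to move; the robot and the scene stay as the last step left them, time stands still between calls to the robot, and variables do not carry over. Pictures are saved under pics/ and viewed, and the job is handed in when it is done.

Besides the shell and the picture viewer there is one more tool, called after "Emit:" by a JSON object that holds its "op" and its "data". carry_out: Moves the arm, as the interface text tells. Its arguments: {"type":"object","properties":{"commands":{"type":"array"},"grip_force":{"type":"number"}},"required":["commands"]}

```bash
mkdir -p pics
python3 - <<'E'
from bench import r
import cv2,numpy as np
print(r.read_state())
for n in ["scene","side","wrist"]:
    i=r.camera_info(n); print(n,i)
    cv2.imwrite(f"pics/{n}0.png",r.camera(n))
E
```

```text
{'time': 0.0, 'joint_positions': array([ 1.21536785,  0.33283749, -0.0646606 ,  1.4609226 ,  0.02162529,
        1.34987221, -0.08848749]), 'joint_vel': array([ 0.00013622,  0.00187258, -0.00026048, -0.00234982,  0.00110801,
       -0.00098771, -0.00080073]), 'joint_torque': array([-6.97111591e-04, -6.23248529e+01,  2.38300773e-02, -3.89888263e+01,
       -6.16456219e-02,  3.96915630e-02,  8.37962830e-05]), 'ee_pos': array([ 0.20404352, -0.59036622,  0.22178424]), 'eef_rot': array([ 8.14468637e-01, -5.80207193e-01, -5.74515996e-04, -3.48554798e-04]), 'ft_force': array([-0.09175652,  0.79052444,  0.85278701]), 'torque': array([ 0.00435603, -0.00110334, -0.02354666]), 'width': 0.08659383274569742}
scene {'fx': 361.4606741950695, 'fy': 361.4606741950695, 'cx': 257.37975450940706, 'cy': 196.127842019697, 'origin': array([1.06158195, 0.31582357, 1.00660004]), 'rotation': array([ 0.46112627,  0.84094581, -0.24550657, -0.14106462])}
side {'fx': 440.0889647519038, 'fy': 440.0889647519038, 'cx': 254.63674507959234, 'cy': 184.90643634472525, 'origin': array([-0.0128191 ,  0.49545508,  0.92180552]), 'rotation': array([-0.39673257,  0.8422094 , -0.33365712,  0.14818745])}
wrist {'fx': 345.50108552738914, 'fy': 345.50108552738914, 'cx': 252.76266483160776, 'cy': 192.59534673652837, 'origin': array([ 0.26882618, -0.56870952,  0.38223956]), 'rotation': array([ 0.80815859, -0.57552627, -0.07322309,  0.10142773])}
```

View pics/scene0.png

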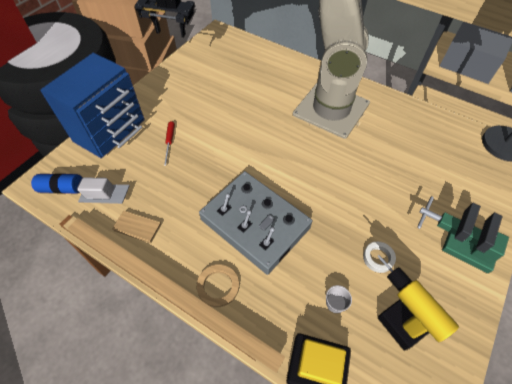

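View pics/side0.png

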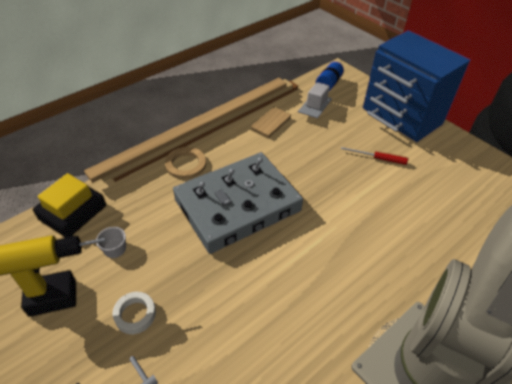

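View pics/wrist0.png

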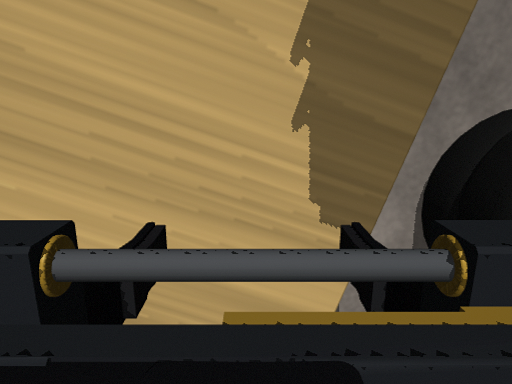

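```bash
cat > h.py <<'E'
import numpy as np,cv2
from scipy.spatial.transform import Rotation as R
from bench import r
def cam(n):
    i=r.camera_info(n); return i
def proj(i,p):
    c=R.from_quat(i['rotation']).inv().apply(np.atleast_2d(p)-i['origin'])
    return np.c_[i['fx']*c[:,0]/c[:,2]+i['cx'], i['fy']*c[:,1]/c[:,2]+i['cy']]
def ray(i,uv):
    uv=np.atleast_2d(uv); d=np.c_[(uv[:,0]-i['cx'])/i['fx'],(uv[:,1]-i['cy'])/i['fy'],np.ones(len(uv))]
    return R.from_quat(i['rotation']).apply(d)
def onplane(i,uv,z):
    d=ray(i,uv); return i['origin']+d*((z-i['origin'][2])/d[:,2])[:,None]
E
python3 - <<'E'
from h import *
for n,(a,b,c,d) in {"scene":(190,160,130,120),"side":(165,145,145,110)}.items():
    im=cv2.imread(f"pics/{n}0.png"); 
    cv2.imwrite(f"pics/{n}0z.png",cv2.resize(im[b:b+d,a:a+c],None,fx=5,fy=5,interpolation=cv2.INTER_CUBIC))
    print(n,proj(cam(n),[0,0,0]))
E
```

```text
scene [[330.88659191 108.30819111]]
side [[429.09729284 374.99891106]]
```

View pics/scene0z.png

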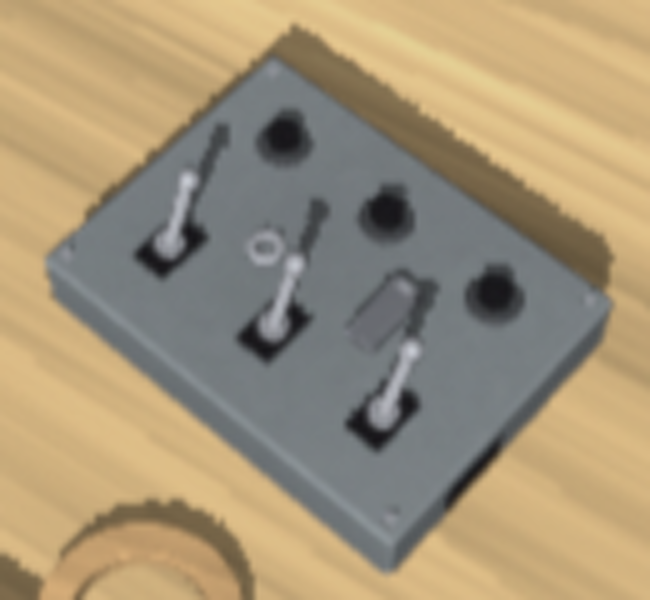

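View pics/side0z.png

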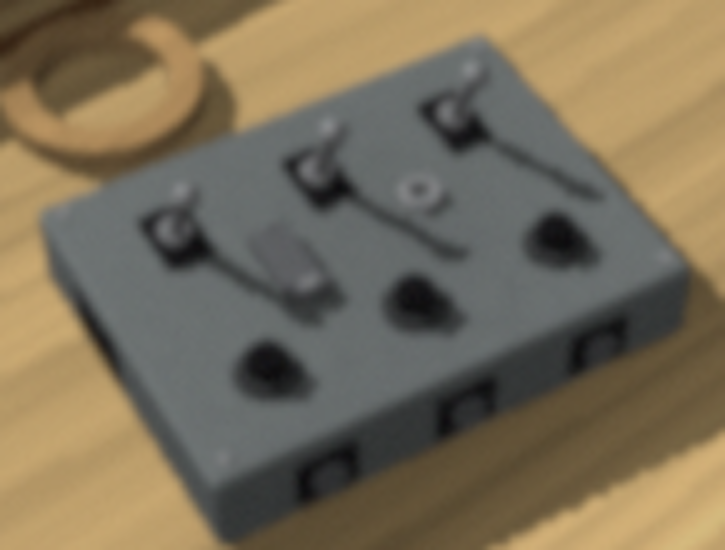

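```bash
cat > fit.py <<'E'
from h import *
from scipy.optimize import least_squares
sc=np.array([[412,350],[294,264],[189,180],  [495,292],[387,213],[284,135], [275,58],[610,305],[388,548],[48,258]])/5+[190,160]-0.4
si=np.array([[182,190],[329,126],[472,70],   [267,365],[409,298],[554,238], [225,488],[690,268],[478,38],[42,215]])/5+[165,145]-0.4
B=[[.023,.085,.112],[.023,0,.112],[.023,-.085,.112],[-.055,.085,.075],[-.055,0,.075],[-.055,-.085,.075]]
csc=[[-.105,-.14,.06],[-.105,.14,.06],[.105,.14,.06],[.105,-.14,.06]]
csi=[[-.105,.14,.06],[-.105,-.14,.06],[.105,-.14,.06],[.105,.14,.06]]
I={n:cam(n) for n in("scene","side")}
def W(q,P):
    P=np.array(P); c,s=np.cos(q[2]),np.sin(q[2])
    return np.c_[q[0]+c*P[:,0]-s*P[:,1],q[1]+s*P[:,0]+c*P[:,1],P[:,2]]
D=[("scene",sc,np.array(B+csc)),("side",si,np.array(B+csi))]
def fit(D): return least_squares(lambda q:np.concatenate([(proj(I[n],W(q,P))-u).ravel() for n,u,P in D]),[.5,0,0.],loss='soft_l1')
for d in (D[:1],D[1:],D):
    f=fit(d); print(f.x, np.degrees(f.x[2]))
    for n,u,P in d: print(n,np.round((proj(I[n],W(f.x,P))-u),1).tolist())
q=f.x
print("buttons",W(q,B[3:])); print("balls",W(q,B[:3]))
for n,u,P in D: print(n, onplane(I[n],u[3:6],.075)[:,:2], onplane(I[n],u[:3],.112)[:,:2])
E
python3 fit.py
```

```text
[ 0.60342457  0.02810756 -0.16369583] -9.379080054262191
scene [[-0.1, 0.2], [1.0, -0.3], [0.7, -0.2], [-0.1, 0.2], [-0.2, -0.4], [-0.2, -0.2], [-0.3, -0.9], [1.3, -0.0], [-0.2, 1.0], [-2.1, 0.2]]
[ 0.60090135  0.02831984 -0.14509702] -8.313446843258664
side [[0.8, 3.2], [1.1, 3.6], [0.5, 3.0], [-0.6, -1.6], [0.6, -1.6], [-0.3, -2.4], [-2.4, 1.3], [0.4, -0.3], [0.0, -1.5], [-2.5, -0.2]]
[ 0.60267853  0.02784534 -0.15773522] -9.037562120726124
scene [[0.1, -0.1], [1.1, -0.5], [0.6, -0.2], [-0.0, -0.2], [-0.3, -0.6], [-0.3, -0.4], [-0.6, -1.1], [1.3, -0.6], [0.2, 0.6], [-2.1, 0.3]]
side [[0.5, 2.4], [0.9, 3.0], [0.5, 2.7], [-1.4, -2.3], [0.1, -2.0], [-0.6, -2.5], [-3.5, 0.4], [0.0, -0.2], [0.4, -1.7], [-2.5, -1.3]]
buttons [[ 0.56171329  0.12042962  0.075     ]
 [ 0.54836132  0.03648484  0.075     ]
 [ 0.53500936 -0.04745993  0.075     ]]
balls [[ 0.63874496  0.10817723  0.112     ]
 [ 0.625393    0.02423245  0.112     ]
 [ 0.61204103 -0.05971232  0.112     ]]
scene [[ 0.56227234  0.12089872]
 [ 0.549885    0.03836709]
 [ 0.53574774 -0.04574165]] [[ 0.63926879  0.10805038]
 [ 0.6283527   0.02255295]
 [ 0.61379345 -0.06081683]]
side [[ 0.55386869  0.12206908]
 [ 0.54328129  0.04094373]
 [ 0.52745028 -0.0428814 ]] [[ 0.64623583  0.10437775]
 [ 0.63556133  0.01924718]
 [ 0.62088907 -0.06536952]]
```

Run:
```python
from h import *
I=cam("scene")
print(proj(I,[[.204,-.59,.22],[.204,-.59,0],[.2,-.59,.4]]))
print(onplane(I,[[100,152],[143,112],[170,140],[380,257],[338,300],[218,285],[135,225],[400,270]],0).round(2))
s=r.read_state()
q0=R.from_quat(s['eef_rot'])
# target orientation: tool x along box +-y, down
for yaw in (-.158+np.pi/2,-.158-np.pi/2):
    t=np.array([np.cos(yaw),np.sin(yaw),0]); z=np.array([0,0,-1.]); y=np.cross(z,t)
    M=R.from_matrix(np.c_[t,y,z]); rv=(q0.inv()*M).as_rotvec(); print(yaw,np.degrees(rv)/5)
print(q0.inv().apply(np.array([.50,0.03,.26])-s['ee_pos'])/.025)
```

```text
[[170.73487844  33.86961197]
 [180.83726687  82.67093258]
 [160.90136656 -18.12438502]]
[[ 0.65 -0.6   0.  ]
 [ 0.42 -0.61  0.  ]
 [ 0.47 -0.42  0.  ]
 [ 0.49  0.4   0.  ]
 [ 0.68  0.35  0.  ]
 [ 0.82  0.04  0.  ]
 [ 0.8  -0.29  0.  ]
 [ 0.5   0.47  0.  ]]
1.4127963267948966 [-1.58662281e-02  4.84487208e-03 -3.03757916e+01]
-1.7287963267948965 [3.58174457e-03 1.17296753e-02 5.62420418e+00]
[-19.59097579 -19.29515197  -1.5025252 ]
```

Run:
```python
from h import *
from fit import W,B
s=r.read_state(); i=cam("wrist")
q0=R.from_quat(s['eef_rot']); off=q0.inv().apply(i['origin']-s['ee_pos']); rel=q0.inv()*R.from_quat(i['rotation'])
print("off",off, q0.inv().apply(R.from_quat(i['rotation']).apply([0,0,1])))
q=[.6027,.0278,-.1577]
M=q0*R.from_rotvec([0,0,np.radians(28.1)])
P=W(q,B)
for bx in (-.05,-.1,-.15,-.2):
  for z in (.25,.3,.35):
    t=W(q,[[bx,0,z]])[0]
    j=dict(i); j['origin']=t+M.apply(off); j['rotation']=(M*rel).as_quat()
    print(bx,z,t.round(3),(q0.inv().apply(t-s['ee_pos'])/.025).round(2),proj(j,P).round(0).tolist())
```

```text
[ 0.60342457  0.02810756 -0.16369583] -9.379080054262191
scene [[-0.1, 0.2], [1.0, -0.3], [0.7, -0.2], [-0.1, 0.2], [-0.2, -0.4], [-0.2, -0.2], [-0.3, -0.9], [1.3, -0.0], [-0.2, 1.0], [-2.1, 0.2]]
[ 0.60090135  0.02831984 -0.14509702] -8.313446843258664
side [[0.8, 3.2], [1.1, 3.6], [0.5, 3.0], [-0.6, -1.6], [0.6, -1.6], [-0.3, -2.4], [-2.4, 1.3], [0.4, -0.3], [0.0, -1.5], [-2.5, -0.2]]
[ 0.60267853  0.02784534 -0.15773522] -9.037562120726124
scene [[0.1, -0.1], [1.1, -0.5], [0.6, -0.2], [-0.0, -0.2], [-0.3, -0.6], [-0.3, -0.4], [-0.6, -1.1], [1.3, -0.6], [0.2, 0.6], [-2.1, 0.3]]
side [[0.5, 2.4], [0.9, 3.0], [0.5, 2.7], [-1.4, -2.3], [0.1, -2.0], [-0.6, -2.5], [-3.5, 0.4], [0.0, -0.2], [0.4, -1.7], [-2.5, -1.3]]
buttons [[ 0.56171329  0.12042962  0.075     ]
 [ 0.54836132  0.03648484  0.075     ]
 [ 0.53500936 -0.04745993  0.075     ]]
balls [[ 0.63874496  0.10817723  0.112     ]
 [ 0.625393    0.02423245  0.112     ]
 [ 0.61204103 -0.05971232  0.112     ]]
scene [[ 0.56227234  0.12089872]
 [ 0.549885    0.03836709]
 [ 0.53574774 -0.04574165]] [[ 0.63926879  0.10805038]
 [ 0.6283527
[... 1369 characters left out ...]
-20.99 -17.86  -3.1 ] [[158.0, -16.0], [253.0, -16.0], [347.0, -16.0], [173.0, 78.0], [253.0, 78.0], [333.0, 78.0]]
-0.15 0.35 [0.455 0.051 0.35 ] [-21.   -17.86  -5.1 ] [[171.0, 0.0], [253.0, 0.0], [334.0, 0.0], [182.0, 81.0], [253.0, 81.0], [323.0, 81.0]]
-0.2 0.25 [0.405 0.059 0.25 ] [-21.93 -16.09  -1.1 ] [[135.0, -116.0], [252.0, -116.0], [370.0, -116.0], [157.0, 15.0], [253.0, 15.0], [349.0, 14.0]]
-0.2 0.3 [0.405 0.059 0.3  ] [-21.94 -16.09  -3.1 ] [[154.0, -81.0], [253.0, -81.0], [351.0, -81.0], [170.0, 27.0], [253.0, 27.0], [336.0, 27.0]]
-0.2 0.35 [0.405 0.059 0.35 ] [-21.94 -16.09  -5.1 ] [[168.0, -55.0], [253.0, -55.0], [337.0, -55.0], [180.0, 36.0], [253.0, 36.0], [326.0, 36.0]]
```

Emit:
{"op": "carry_out", "data": {"commands": [[[255,-19.5,-20.7,-1.1,0,0,5.6],[255,-19.5,-20.7,-1.1,0,0,5.6],[255,-19.5,-20.7,-1.1,0,0,5.6],[255,-19.5,-20.7,-1.1,0,0,5.6],[255,-19.5,-20.7,-1.1,0,0,5.6],[255,-19.5,-20.7,-1.1,0,0,5.6],[255,-19.5,-20.7,-1.1,0,0,5.6],[255,-19.5,-20.7,-1.1,0,0,5.6],[255,-19.5,-20.7,-1.1,0,0,5.6],[255,-19.5,-20.7,-1.1,0,0,5.6],[255,-19.5,-20.7,-1.1,0,0,5.6],[255,-19.5,-20.7,-1.1,0,0,5.6]]], "grip_force": 20}}

```text
time: 1.65
ee_pos: [0.5345, 0.0434, 0.2499]
eef_rot: [-0.652, 0.759, 0.001, 0.001]
ft_force: [-0.2, -0.8, 0.1]
width: 0.0004
```

Run:
```python
from h import *
im=r.camera("wrist"); cv2.imwrite("pics/w1.png",cv2.resize(im,None,fx=1.5,fy=1.5,interpolation=cv2.INTER_CUBIC)); cv2.imwrite("pics/w1r.png",im)
s=r.read_state(); print(s['ee_pos'],s['ft_force'],s['time'])
import pickle; pickle.dump((s,cam("wrist")),open("w1.pkl","wb"))
```

```text
[0.53496719 0.04514887 0.24981528] [-2.43848843  1.64541152 -0.99519743] 1.7
```

View pics/w1.png

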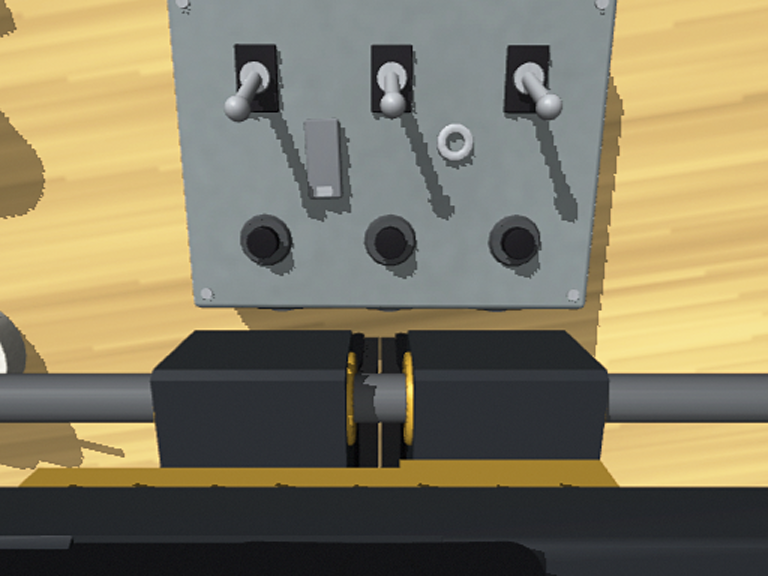

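```bash
sed -i '/^for d in/,$d' fit.py
cat > w1.py <<'E'
from fit import *
import pickle
s,i=pickle.load(open("w1.pkl","rb"))
im=cv2.imread("pics/w1r.png"); g=im.max(2)
# caps: darkest blobs in button rows
m=((g<45)*255).astype(np.uint8); m[:135]=0; m[190:]=0
n,l,st,ce=cv2.connectedComponentsWithStats(m)
print([(st[k].tolist(),ce[k].round(1).tolist()) for k in range(1,n) if st[k][4]>60])
caps=np.array([[264,241],[390,240],[515,241.]])/1.5-.17
balls=np.array([[237,107],[392,103],[549,105.]])/1.5-.17
scr=np.array([[207,294],[574,296],[602,3],[183,4]])/1.5-.17
print("screws",onplane(i,scr,.0605).round(4))
print("caps",onplane(i,caps,.075).round(4)); print("balls",onplane(i,balls,.112).round(4))
I['wrist']=i
f=fit([("wrist",np.r_[balls,caps],np.array(B))]); print(f.x,np.degrees(f.x[2]),(proj(i,W(f.x,B))-np.r_[balls,caps]).round(1).tolist())
print(W(f.x,B).round(4))
now=r.read_state(); print(now['ee_pos'],R.from_quat(now['eef_rot']).as_matrix().round(3))
E
python3 w1.py
```

```text
[([165, 151, 24, 22, 374], [175.5, 161.3]), ([250, 151, 22, 23, 362], [260.1, 161.7]), ([328, 151, 30, 26, 426], [344.8, 162.8]), ([175, 153, 20, 24, 61], [187.6, 167.8])]
screws [[ 0.5284  0.1688  0.0605]
 [ 0.4889 -0.0845  0.0605]
 [ 0.6718 -0.1119  0.0605]
 [ 0.7097  0.1409  0.0605]]
caps [[ 0.5609  0.1181  0.075 ]
 [ 0.5493  0.0367  0.075 ]
 [ 0.5365 -0.0438  0.075 ]]
balls [[ 0.6399  0.1084  0.112 ]
 [ 0.6293  0.0245  0.112 ]
 [ 0.6155 -0.0598  0.112 ]]
[ 0.6045166   0.02798825 -0.14708962] -8.427614271406924 [[-0.4, 0.3], [0.2, 2.7], [-0.3, 1.0], [-2.4, -1.4], [0.5, -0.9], [4.3, -1.8]]
[[ 0.6397  0.1087  0.112 ]
 [ 0.6273  0.0246  0.112 ]
 [ 0.6148 -0.0595  0.112 ]
 [ 0.5626  0.1201  0.075 ]
 [ 0.5501  0.036   0.075 ]
 [ 0.5377 -0.048   0.075 ]]
[0.53496719 0.04514887 0.24981528] [[-0.15  -0.989 -0.   ]
 [-0.989  0.15   0.004]
 [-0.003  0.001 -1.   ]]
```

```bash
python3 - <<'E'
from h import *
import pickle
s=r.read_state(); i=cam("wrist")
im=r.camera("wrist"); cv2.imwrite("pics/w1r.png",im)
print(s['ee_pos'],s['ft_force'],r.read_state()['ee_pos'],r.read_state()['ft_force'],s['time'])
pickle.dump((s,i),open("w1.pkl","wb"))
cv2.imwrite("pics/w2z.png",cv2.resize(im[0:210,110:420],None,fx=2.5,fy=2.5,interpolation=cv2.INTER_CUBIC))
E
python3 w1.py
```

```text
[0.53496719 0.04514887 0.24981528] [-2.43848843  1.64541152 -0.99519743] [0.53430583 0.0428504  0.24966069] [-0.0237095  -0.01902123  0.0256118 ] 1.7
[([167, 151, 22, 22, 372], [177.5, 161.4]), ([252, 151, 22, 22, 365], [262.2, 161.8]), ([330, 152, 31, 26, 425], [346.7, 163.4])]
screws [[ 0.5284  0.1688  0.0605]
 [ 0.4889 -0.0845  0.0605]
 [ 0.6718 -0.1119  0.0605]
 [ 0.7097  0.1409  0.0605]]
caps [[ 0.5609  0.1181  0.075 ]
 [ 0.5493  0.0367  0.075 ]
 [ 0.5365 -0.0438  0.075 ]]
balls [[ 0.6399  0.1084  0.112 ]
 [ 0.6293  0.0245  0.112 ]
 [ 0.6155 -0.0598  0.112 ]]
[ 0.6045166   0.02798825 -0.14708962] -8.427614271406924 [[-0.4, 0.3], [0.2, 2.7], [-0.3, 1.0], [-2.4, -1.4], [0.5, -0.9], [4.3, -1.8]]
[[ 0.6397  0.1087  0.112 ]
 [ 0.6273  0.0246  0.112 ]
 [ 0.6148 -0.0595  0.112 ]
 [ 0.5626  0.1201  0.075 ]
 [ 0.5501  0.036   0.075 ]
 [ 0.5377 -0.048   0.075 ]]
[0.53430583 0.0428504  0.24966069] [[-0.15  -0.989 -0.001]
 [-0.989  0.15   0.003]
 [-0.003  0.001 -1.   ]]
```

View pics/w2z.png

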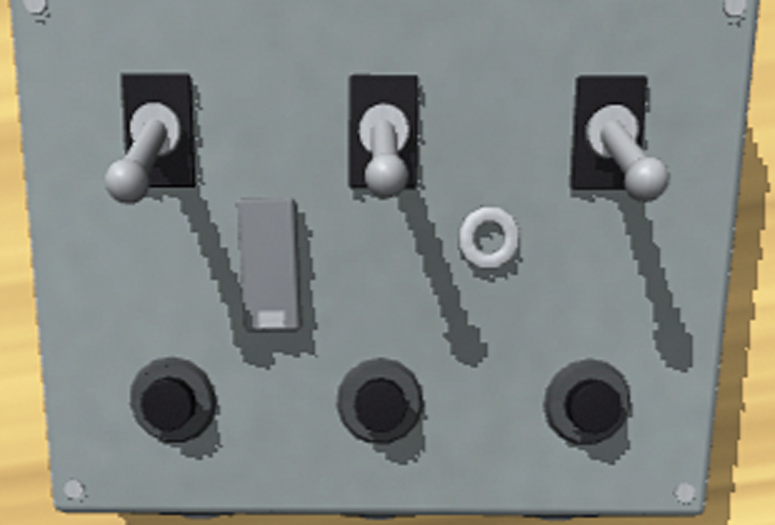

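```bash
cat > w3.py <<'E'
from fit import *
import pickle,os
s=r.read_state(); i=cam("wrist")
im=r.camera("wrist"); old=cv2.imread("pics/w1r.png")
sh=cv2.phaseCorrelate(cv2.cvtColor(old[:210,110:420],6).astype(np.float32),cv2.cvtColor(im[:210,110:420],6).astype(np.float32))
print("shift",sh, s['ee_pos'],r.read_state()['ee_pos'],s['ft_force'])
d=np.array(sh[0])
P=lambda a:np.array(a)/2.5+[110,0]-.3+d
caps=P([[168,403],[381,404],[594,405]]);balls=P([[127,179],[385,175],[647,177]]);scr=P([[74,490],[686,493],[735,5],[35,5]])
S=onplane(i,scr,.0605); print("screws",S.round(4),S.mean(0).round(4),[np.degrees(np.arctan2(*(a-b)[:2])) for a,b in((S[0],S[1]),(S[3],S[2]))])
I['wrist']=i
sp=[[-.093,.128,.0605],[-.093,-.128,.0605],[.093,-.128,.0605],[.093,.128,.0605]]
for U,Q in ((np.r_[balls,caps],B),(np.r_[balls,caps,scr],B+sp)):
    f=fit([("wrist",U,np.array(Q))]); print(f.x.round(4),np.degrees(f.x[2]),(proj(i,W(f.x,Q))-U).round(1).tolist())
print("caps",onplane(i,caps,.075).round(4).tolist()); print("balls",onplane(i,balls,.112).round(4).tolist())
print(W(f.x,B).round(4).tolist())
E
python3 w3.py
```

```text
shift ((-2.754466323202621, -0.4395486685771459), 0.869286657538679) [0.53430583 0.0428504  0.24966069] [0.53388797 0.04058168 0.24953859] [-0.0237095  -0.01902123  0.0256118 ]
screws [[ 0.5285  0.1674  0.0605]
 [ 0.4889 -0.0858  0.0605]
 [ 0.6713 -0.1143  0.0605]
 [ 0.7099  0.1387  0.0605]] [0.5997 0.0265 0.0605] [np.float64(8.884000905729474), np.float64(8.685104982857903)]
[ 0.6036  0.0258 -0.1522] -8.720079507035635 [[-0.5, 0.4], [0.3, 2.1], [-0.3, 1.5], [-1.3, -1.5], [0.5, -1.7], [2.4, -2.0]]
[ 0.6018  0.0261 -0.156 ] -8.93730968949053 [[-0.4, 2.3], [0.3, 4.4], [-0.5, 4.2], [-1.5, -0.0], [0.2, 0.1], [2.0, 0.2], [0.1, -1.3], [0.1, -1.0], [0.5, -3.1], [-0.3, -4.5]]
caps [[0.5605, 0.1172, 0.075], [0.5476, 0.0348, 0.075], [0.5347, -0.0475, 0.075]]
balls [[0.6394, 0.1058, 0.112], [0.628, 0.0223, 0.112], [0.6145, -0.0621, 0.112]]
[[0.6377, 0.1065, 0.112], [0.6245, 0.0225, 0.112], [0.6113, -0.0615, 0.112], [0.5607, 0.1186, 0.075], [0.5475, 0.0346, 0.075], [0.5343, -0.0493, 0.075]]
```

```bash
cat > to.py <<'E'
from h import *
import sys
t=np.array([float(a) for a in sys.argv[1:4]])
s=r.read_state(); q=R.from_quat(s['eef_rot'])
print("t",s['time'],"pos",s['ee_pos'].round(4),"F",s['ft_force'].round(2),"w",s['width'])
print("shift",(q.inv().apply(t-s['ee_pos'])/.025).round(3), "rx",q.as_matrix()[:,0].round(3),"rz",q.as_matrix()[:,2].round(4))
E
python3 to.py .5475 .0347 .085
```

```text
t 1.8 pos [0.5339 0.0406 0.2495] F [-0.47 -0.81 -0.29] w 0.00046146277048153236
shift [ 0.159 -0.584  6.58 ] rx [-0.153 -0.988 -0.001] rz [-0.0012  0.0016 -1.    ]
```

Emit:
{"op": "carry_out", "data": {"commands": [[[255,0.16,-0.58,2.0,0,0,0],[255,0.16,-0.58,4.0,0,0,0],[255,0.16,-0.58,5.5,0,0,0],[255,0.16,-0.58,6.3,0,0,0],[255,0.16,-0.58,6.58,0,0,0],[255,0.16,-0.58,6.58,0,0,0],[255,0.16,-0.58,6.58,0,0,0],[255,0.16,-0.58,6.58,0,0,0]]]}}

```text
time: 2.8
ee_pos: [0.548, 0.0348, 0.0859]
eef_rot: [-0.651, 0.759, 0.0, 0.001]
ft_force: [-0.0, -1.0, 0.1]
width: 0.0003
```

```bash
python3 to.py .5475 .0347 .085
python3 - <<'E'
from h import *
a=r.camera("scene")[160:280,190:320]; b=r.camera("side")[145:255,165:310]
a=cv2.resize(a,(520,480),interpolation=2); b=cv2.resize(b,(580,440),interpolation=2)
cv2.imwrite("pics/p2.png",cv2.resize(np.hstack([a,cv2.copyMakeBorder(b,0,40,0,0,0)]),None,fx=.72,fy=.72))
E
```

```text
t 2.8 pos [0.548  0.0348 0.0859] F [-0.02 -0.95  0.06] w 0.00033352456049738345
shift [0.005 0.019 0.037] rx [-0.153 -0.988 -0.002] rz [ 3.0e-04  1.6e-03 -1.0e+00]
```

View pics/p2.png

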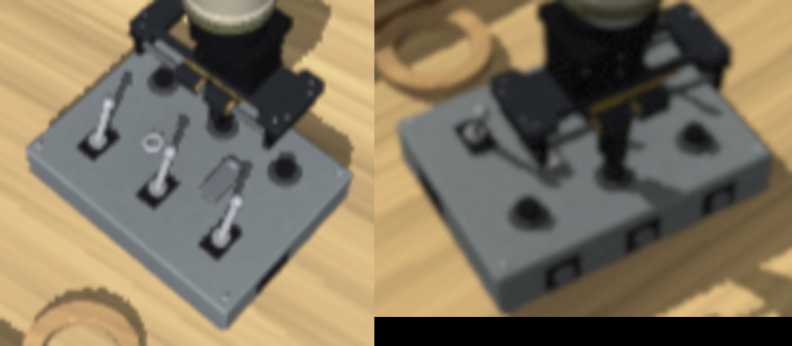

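Both views show the closed fingers right over button 2 (scene crop 222,120; side crop 615,170). Now creep down.

Emit:
{"op": "carry_out", "data": {"commands": [[[255,0,0.02,0.1,0,0,0],[255,0,0.02,0.2,0,0,0],[255,0,0.02,0.28,0,0,0],[255,0,0.02,0.32,0,0,0],[255,0,0.02,0.34,0,0,0],[255,0,0.02,0.36,0,0,0]]]}}

```text
time: 3.65
ee_pos: [0.5472, 0.0348, 0.0765]
eef_rot: [-0.651, 0.759, 0.001, 0.0]
ft_force: [-1.1, 0.5, 0.2]
width: 0.0006
```

```bash
python3 to.py .5475 .0347 .073
```

```text
t 3.65 pos [0.5472 0.0348 0.0765] F [-1.09  0.47  0.21] w 0.0005715054279964845
shift [ 0.003 -0.011  0.142] rx [-0.153 -0.988 -0.001] rz [-3.0e-04  1.5e-03 -1.0e+00]
```

Emit:
{"op": "carry_out", "data": {"commands": [[[255,0,0,0.01,0,0,0],[255,0,0,0.02,0,0,0],[255,0,0,0.03,0,0,0],[255,0,0,0.04,0,0,0]]]}}

```text
time: 4.15
ee_pos: [0.5473, 0.0348, 0.0756]
eef_rot: [-0.651, 0.759, 0.001, 0.0]
ft_force: [0.2, -0.1, 1.6]
width: 0.0005
```

Emit:
{"op": "carry_out", "data": {"commands": [[[255,0,0,0.01,0,0,0],[255,0,0,0.02,0,0,0],[255,0,0,0.03,0,0,0],[255,0,0,0.03,0,0,0]]]}}

```text
time: 4.65
ee_pos: [0.5473, 0.0348, 0.0749]
eef_rot: [-0.651, 0.759, 0.001, 0.0]
ft_force: [-2.1, 0.0, 3.4]
width: 0.0002
```

Emit:
{"op": "carry_out", "data": {"commands": [[[255,0,0,0.01,0,0,0],[255,0,0,0.02,0,0,0],[255,0,0,0.02,0,0,0]]]}}

```text
time: 5.03
ee_pos: [0.5473, 0.0348, 0.0744]
eef_rot: [-0.651, 0.759, 0.001, 0.0]
ft_force: [-2.3, -0.8, 3.0]
width: 0.0005
```

Emit:
{"op": "carry_out", "data": {"commands": [[[255,0,0,0.01,0,0,0],[255,0,0,0.02,0,0,0],[255,0,0,0.02,0,0,0]]]}}

```text
time: 5.4
ee_pos: [0.5473, 0.0348, 0.074]
eef_rot: [-0.651, 0.759, 0.001, 0.0]
ft_force: [-1.3, -0.6, 5.0]
width: 0.0006
```

Emit:
{"op": "carry_out", "data": {"commands": [[[255,0,0,0.01,0,0,0],[255,0,0,0.02,0,0,0],[255,0,0,0.02,0,0,0]]]}}

```text
time: 5.78
ee_pos: [0.5473, 0.0349, 0.0735]
eef_rot: [-0.651, 0.759, 0.001, 0.0]
ft_force: [-2.2, -0.8, 5.6]
width: 0.0004
```

Emit:
{"op": "carry_out", "data": {"commands": [[[255,0,0,0.01,0,0,0],[255,0,0,0.02,0,0,0],[255,0,0,0.02,0,0,0]]]}}

```text
time: 6.15
ee_pos: [0.5473, 0.0348, 0.0731]
eef_rot: [-0.651, 0.759, 0.001, 0.0]
ft_force: [-2.3, 0.2, 6.7]
width: 0.0001
```

Emit:
{"op": "carry_out", "data": {"commands": [[[255,0,0,0.01,0,0,0],[255,0,0,0.02,0,0,0],[255,0,0,0.02,0,0,0]]]}}

```text
time: 6.52
ee_pos: [0.5473, 0.0348, 0.0728]
eef_rot: [-0.651, 0.759, 0.001, 0.0]
ft_force: [-3.1, -0.2, 5.9]
width: 0.0006
```

Emit:
{"op": "carry_out", "data": {"commands": [[[255,0,0,0.01,0,0,0],[255,0,0,0.02,0,0,0],[255,0,0,0.03,0,0,0],[255,0,0,0.03,0,0,0]]]}}

```text
time: 7.02
ee_pos: [0.5473, 0.0348, 0.072]
eef_rot: [-0.651, 0.759, 0.001, 0.0]
ft_force: [-0.4, 0.5, 0.3]
width: 0.0004
```

Force climbed to ~7 N, then fell to about 0 at 3.7 mm: button 2 snapped. Lift off and check.

Emit:
{"op": "carry_out", "data": {"commands": [[[255,0,0,-0.1,0,0,0],[255,0,0,-0.6,0,0,0],[255,0,0.8,-1.6,0,0,0],[255,0,1.6,-3.0,0,0,0],[255,0,1.6,-4.0,0,0,0],[255,0,1.6,-4.0,0,0,0],[255,0,1.6,-4.0,0,0,0],[255,0,1.6,-4.0,0,0,0]]]}}

```text
time: 8.02
ee_pos: [0.5073, 0.0408, 0.1711]
eef_rot: [-0.651, 0.759, 0.001, -0.0]
ft_force: [0.3, 0.2, 0.4]
width: 0.0004
```

```bash
python3 to.py .5475 .0347 .073
python3 - <<'E'
from h import *
im=r.camera("wrist")
cv2.imwrite("pics/w4.png",cv2.resize(im[0:260,60:470],None,fx=1.9,fy=1.9,interpolation=cv2.INTER_CUBIC))
E
```

```text
t 8.025 pos [0.5073 0.0408 0.1711] F [0.27 0.17 0.4 ] w 0.0004210835519577958
shift [-1.000e-03 -1.632e+00  3.920e+00] rx [-0.153 -0.988 -0.001] rz [-0.0016  0.0015 -1.    ]
```

View pics/w4.png

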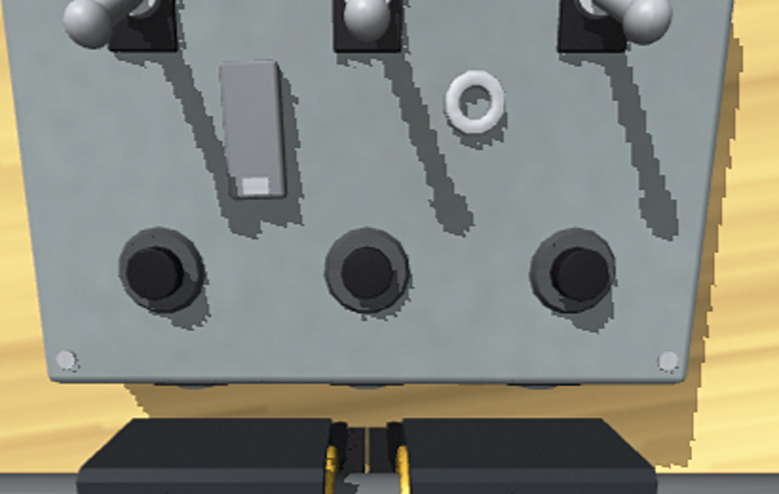

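Wrist view: button 2 (zoom 367,271) sits visibly lower than 1 and 3, with a smaller cap and shorter shadow, so it stays in. The ball of switch 2 is at zoom (366,14), in line with the button.

```bash
python3 - <<'E'
from h import *
i=cam("wrist"); P=lambda a:np.array(a)/1.9+[60,0]-.25
print(onplane(i,P([[366,14]]),.112),onplane(i,P([[367,271]]),.0705))
E
python3 to.py .58 .0297 .104; python3 to.py .605 .0258 .104
```

```text
[[0.62838724 0.02241749 0.112     ]] [[0.5472299 0.0346797 0.0705   ]]
t 8.075 pos [0.5074 0.0408 0.1711] F [-0.01  0.12  0.5 ] w 0.0004575405094837656
shift [-1.000e-03 -2.943e+00  2.680e+00] rx [-0.153 -0.988 -0.001] rz [-0.0016  0.0016 -1.    ]
t 8.075 pos [0.5074 0.0408 0.1711] F [-0.01  0.12  0.5 ] w 0.0004575405094837656
shift [ 1.000e-03 -3.955e+00  2.678e+00] rx [-0.153 -0.988 -0.001] rz [-0.0016  0.0016 -1.    ]
```

Emit:
{"op": "carry_out", "data": {"commands": [[[255,0,-1.0,0.8,0,0,0],[255,0,-2.0,1.8,0,0,0],[255,0,-2.9,2.5,0,0,0],[255,0,-3.4,2.7,0,0,0],[255,0,-3.7,2.7,0,0,0],[255,0,-4.0,2.7,0,0,0],[255,0,-4.3,2.7,0,0,0],[255,0,-4.6,2.7,0,0,0],[255,0,-4.9,2.7,0,0,0],[255,0,-5.2,2.7,0,0,0],[255,0,-5.5,2.7,0,0,0],[255,0,-5.7,2.7,0,0,0]]]}}

```text
time: 9.57
ee_pos: [0.6481, 0.019, 0.1028]
eef_rot: [-0.651, 0.759, 0.002, -0.001]
ft_force: [-3.7, 0.5, -0.6]
width: 0.0006
```

```bash
python3 to.py .655 .0184 .104
python3 - <<'E'
from h import *
a=r.camera("scene")[160:280,190:320]; b=r.camera("side")[145:255,165:310]
a=cv2.resize(a,(520,480),interpolation=2); b=cv2.resize(b,(580,440),interpolation=2)
cv2.imwrite("pics/p3.png",cv2.resize(np.hstack([a,cv2.copyMakeBorder(b,0,40,0,0,0)]),None,fx=.72,fy=.72))
E
```

```text
t 9.575 pos [0.6481 0.019  0.1028] F [-3.66  0.49 -0.61] w 0.0005789509709603635
shift [-0.017 -0.277 -0.049] rx [-0.153 -0.988 -0.001] rz [-0.0028  0.0016 -1.    ]
```

View pics/p3.png

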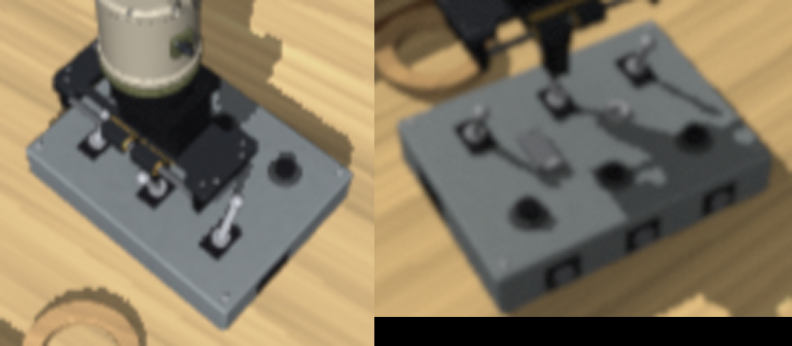

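Emit:
{"op": "carry_out", "data": {"commands": [[[255,0,-0.1,-0.03,0,0,0],[255,0,-0.2,-0.03,0,0,0],[255,0,-0.28,-0.03,0,0,0],[255,0,-0.28,-0.03,0,0,0]]]}}

```text
time: 10.18
ee_pos: [0.6542, 0.0182, 0.1034]
eef_rot: [-0.651, 0.759, 0.002, -0.001]
ft_force: [-8.0, 1.2, 1.1]
width: 0.0005
```

Emit:
{"op": "carry_out", "data": {"commands": [[[255,0,-0.05,0,0,0,0],[255,0,-0.1,0,0,0,0],[255,0,-0.1,0,0,0,0]]]}}

```text
time: 10.55
ee_pos: [0.6546, 0.0182, 0.1032]
eef_rot: [-0.651, 0.759, 0.004, -0.003]
ft_force: [-13.2, -0.8, 5.9]
width: 0.0002
```

Stalled against the end stop (13 N). Back off and look.

Emit:
{"op": "carry_out", "data": {"commands": [[[255,0,0.6,0,0,0,0],[255,0,1.6,-0.6,0,0,0],[255,0,3.0,-2.0,0,0,0],[255,0,4.8,-4.0,0,0,0],[255,0,5.0,-5.5,0,0,0],[255,0,5.0,-5.5,0,0,0],[255,0,5.0,-5.5,0,0,0],[255,0,5.0,-5.5,0,0,0]]]}}

```text
time: 11.55
ee_pos: [0.5322, 0.0368, 0.2408]
eef_rot: [-0.651, 0.759, 0.004, -0.004]
ft_force: [0.1, 0.5, -0.0]
width: 0.0004
```

Run:
```python
from h import *
s=r.read_state(); print(s['ee_pos'],s['ft_force']); i=cam("wrist")
im=r.camera("wrist"); print(r.read_state()['ee_pos'])
cv2.imwrite("pics/w5.png",cv2.resize(im[0:260,60:470],None,fx=1.9,fy=1.9,interpolation=cv2.INTER_CUBIC))
import pickle; pickle.dump(i,open("w5.pkl","wb"))
a=r.camera("scene")[160:280,190:320]; b=r.camera("side")[145:255,165:310]
a=cv2.resize(a,(520,480),interpolation=2); b=cv2.resize(b,(580,440),interpolation=2)
cv2.imwrite("pics/p4.png",cv2.resize(np.hstack([a,cv2.copyMakeBorder(b,0,40,0,0,0)]),None,fx=.72,fy=.72))
```

```text
[0.53219626 0.03676554 0.24078077] [ 0.1372333   0.54879579 -0.02352123]
[0.53216785 0.03684863 0.24079016]
```

View pics/w5.png

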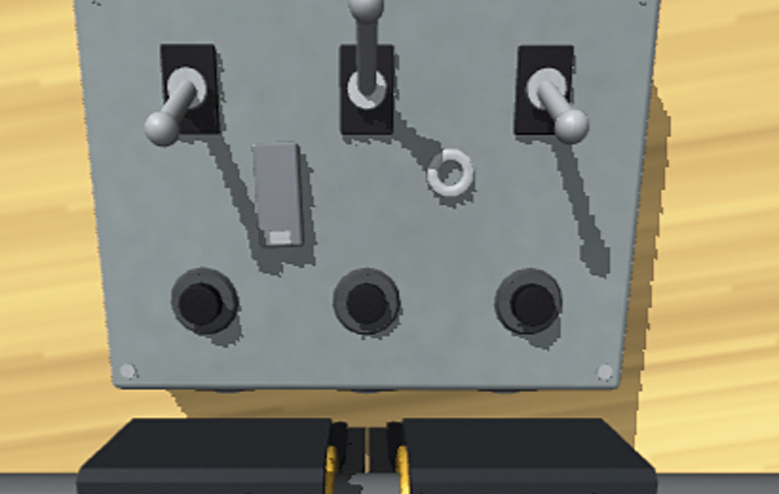

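View pics/p4.png

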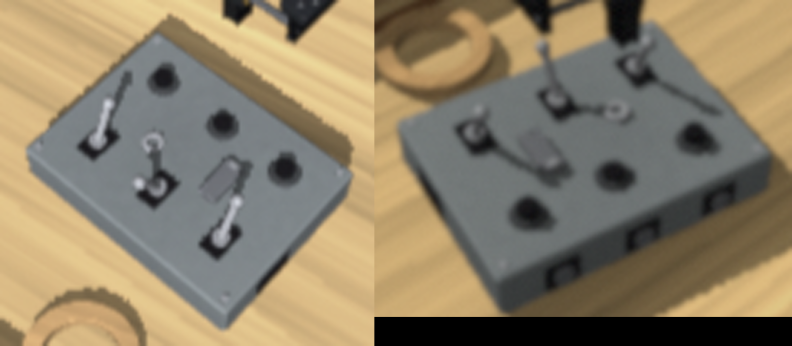

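Switch 2's lever leans away (ball at zoom 366,7), and switches 1 and 3 still lean towards the buttons. I'll measure the ball's displacement.

Run:
```python
from h import *
import pickle
i=pickle.load(open("w5.pkl","rb")); P=lambda a:np.array(a)/1.9+[60,0]-.25
b=onplane(i,P([[366,7],[161,128],[571,127]]),.112); print(b)
m=(b[1]+b[2])/2; print("travel mm",1000*np.linalg.norm(b[0]-m), 'from earlier ball2', 1000*np.linalg.norm(b[0][:2]-[.6283,.0224]))
print("expected at 0.8 / 1.0 rad:",1000*52*1e-3*(np.sin(.3)+np.sin(.5)),52*2*np.sin(.5))
```

```text
[[ 0.6710727   0.01572234  0.112     ]
 [ 0.6392323   0.10661594  0.112     ]
 [ 0.61379697 -0.06139929  0.112     ]]
travel mm 45.08700698060209 from earlier ball2 43.29082006817568
expected at 0.8 / 1.0 rad: 40.29717875380822 49.86025601483711
```

Only ~44–45 mm against 50 for fully on, and the ball is at the picture's edge, so I'll look again with it fully in view.

Emit:
{"op": "carry_out", "data": {"commands": [[[255,0,-0.8,-1.0,0,0,0],[255,0,-1.6,-1.6,0,0,0],[255,0,-1.6,-1.6,0,0,0],[255,0,-1.6,-1.6,0,0,0],[255,0,-1.6,-1.6,0,0,0],[255,0,-1.6,-1.6,0,0,0]]]}}

```text
time: 12.45
ee_pos: [0.5717, 0.0308, 0.2804]
eef_rot: [-0.651, 0.759, 0.004, -0.004]
ft_force: [-0.2, 0.3, 0.3]
width: 0.0004
```

Run:
```python
from h import *
s=r.read_state(); print(s['ee_pos'],s['ft_force']); i=cam("wrist")
im=r.camera("wrist"); print(r.read_state()['ee_pos'])
cv2.imwrite("pics/w6.png",cv2.resize(im[30:190,140:370],None,fx=3.4,fy=3.4,interpolation=cv2.INTER_CUBIC))
import pickle; pickle.dump(i,open("w6.pkl","wb"))
```

```text
[0.57171928 0.03082959 0.28041071] [-0.23165311  0.27973098  0.3466434 ]
[0.57182216 0.03083584 0.28050028]
```

View pics/w6.png

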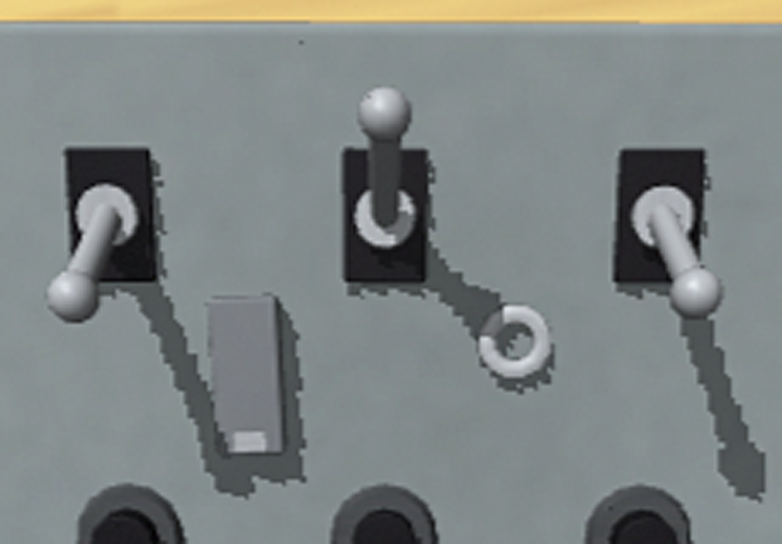

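Run:
```python
from h import *
import pickle
i=pickle.load(open("w6.pkl","rb")); P=lambda a:np.array(a)/3.4+[140,30]-.35
for z in (.112,.1157):
    b=onplane(i,P([[384.5,115]]),z); o=onplane(i,P([[73,296],[695,292]]),.112)
    m=o.mean(0); t=1000*np.linalg.norm((b[0]-m)[:2]); print(z,b[0],o.tolist(),"travel",t,"angle",.5+np.arcsin(t/52-np.sin(.5)))
```

```text
0.112 [0.67216621 0.01544714 0.112     ] [[0.639091026378294, 0.1065621270659397, 0.11199999999999999], [0.6144197429264546, -0.06138705482123521, 0.11199999999999999]] travel 45.968777099778556 angle 0.9165298028713313
0.1157 [0.67181615 0.01550028 0.1157    ] [[0.639091026378294, 0.1065621270659397, 0.11199999999999999], [0.6144197429264546, -0.06138705482123521, 0.11199999999999999]] travel 45.61471125037344 angle 0.9090963912685318
```

Run:
```python
from h import *
im=r.camera("scene"); i=cam("scene")
cv2.imwrite("pics/s6.png",cv2.resize(im[180:270,200:300],None,fx=6,fy=6,interpolation=cv2.INTER_CUBIC))
```

```text
(no output)
```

View pics/s6.png

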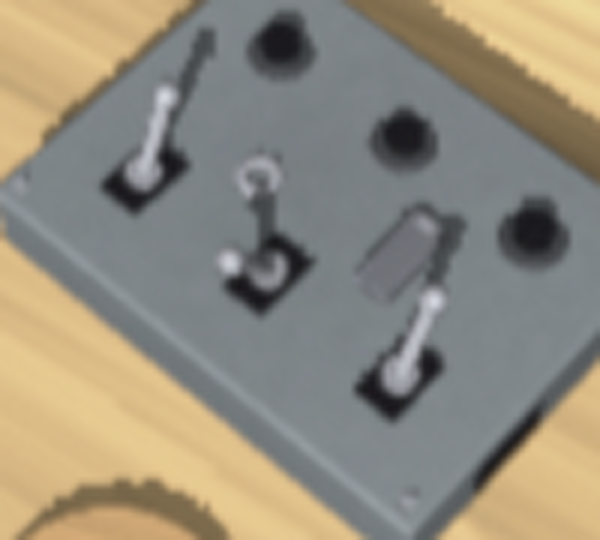

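Run:
```python
from h import *
i=cam("scene"); P=lambda a:np.array(a)/6+[200,180]-.4
b=onplane(i,P([[230,262],[433,299],[165,97]]),.112); m=(b[1]+b[2])/2; t=1000*np.linalg.norm((b[0]-m)[:2]); print(b,t,.5+np.arcsin(t/52-np.sin(.5)))
```

```text
[[ 0.67382442  0.0171155   0.112     ]
 [ 0.63917297  0.1072342   0.112     ]
 [ 0.61475136 -0.06122425  0.112     ]] 47.23089332396282 0.9432314230093999
```

Run:
```python
from bench import r
s=r.read_state(); print(s['time'],s['ft_force'],s['ee_pos'],abs(s['joint_vel']).max())
print(r.close_job())
```

```text
12.55 [ 0.39153553 -0.45952348 -0.93418784] [0.57191894 0.03080534 0.280542  ] 0.003721610153986005
the job is handed in; nothing more can be done
None
```

I handed the job in at 12.55 s: button 2 snapped in and stays in, and switch 2 is on. No verdict is reported.

- **Button:** I started with button 2 and crept down on it. The force rose from about 2 N to about 6.7 N some 3 mm in, then fell to about 0.3 N. After I lifted off, the wrist picture showed its cap still down, lower than the other two. It was the good one, so I never pressed buttons 1 and 3.
- **Switch:** I pushed lever 2 away with the closed fingers until it stalled, at 13 N.
- **Last checks:**
  - The ball of switch 2 moved 46 mm by the wrist view (about 0.91 rad) and 47 mm by the scene view (about 0.94 rad).
  - Both readings are past 0.8 rad but a little short of the 50 mm (1.0 rad) for fully on. I took the stall as the end stop and the gap as measuring error.
  - Switches 1 and 3 still lean to off, and the washer and bit case look unmoved. I didn't re-measure the things on the bench.
  - The hand stood still about 160 mm above the switches with about 1 N on the force sensor, within its noise.
- **Disagreement at the start:** the first side-camera points for the balls and buttons were up to 3.6 px off the fitted box. I relied on the wrist and scene views instead.

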